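Close up the vacuum cleaner: shut the dust door, key the hose collar and hold it home

TASK

Close up the repaired vacuum cleaner on the bench: first push its dust-compartment door fully shut so that it snaps onto its catch. Then turn the knurled hose collar on top of it until the hidden keyways inside drop over the pins, push the collar fully home against its sprung seal and keep hold of it there: finish with the gripper still holding it pushed home, because it springs up again when let go. Leave the loose screwdriver, the spare filter and the glue jar where they are.

Things in the scene. Friction and masses are not known exactly. Their poses are not given: they have to be found in the camera images.
- vacuum: The white vacuum cleaner, a fixed machine 380 mm long (its x, 180 mm of it on the near side of the origin), 240 mm wide (its y), 160 mm high, flat on top, round tail, turned by up to 20 degrees either way. Origin on the bench; x points along its length away from the robot, y to its left, z up. The dust door is in its right-hand (-y) side; the hose socket is on the top.
- socket (a point): Foot of the hose socket: on the machine's flat top deck, 160 mm above the bench, on the socket's upright axis; axes as the machine's. Here stands a neck 54 mm across and 18 mm high (its top is the collar's seat), and out of it a spigot 34 mm across, its top 60 mm above the deck. The spigot has three small pins 120 degrees apart, hidden under the collar, at an unknown angle.
- collar_mid (a point): Centre (on the axis, half-way up) of the knurled grey collar, a loose ring 58 mm across, 36 mm high, about 120 g, 1.5 mm of play all round on the spigot; z up. At the start it sits on the pins, this point 48 mm above the deck. Keyed, it drops onto the sprung sealing ring (42 mm); 4 N rising to 7 N pushes it fully home on its seat (36 mm). Let go, it springs back to 42 mm.
- collar: The same collar: origin on its axis at the underside, z up. Three unseen keyways in the underside, 120 degrees apart, each 10 mm wide (the pins are 5 mm). Turned clockwise as seen from above by 25 to 80 degrees from its start, it lines up (within some 6 degrees either way) and drops if let or pressed down; on the pins it can then turn no further.
- dust_door (a joint): Angle of the dust door, rad: 0 is shut, grows as it swings out to the machine's -y side; starts 0.35 to 0.75. It stays where it is left. About 0.12 rad before shut it meets the sprung ball catch, takes 3 to 4 N at its free edge to pass it, and then snaps to 0.
- door_hinge (a point): Point on the upright hinge line of the dust door, at mid-height of the door (90 mm above the bench); axes as the machine's. The door is a white panel 8 mm thick (outer face 8 mm outside the hinge line), 94 mm high (43 to 137 mm above the bench) and reaches 128 mm from the hinge, in the machine's -x direction when shut.
- door_push (a point): Point on the outer face of the dust door, 110 mm from the hinge and 18 mm from the free edge, 110 mm above the bench (27 mm below its top edge): a good place to push. Its axes turn with the door: -y is square out of the outer face, -x towards the free edge.
- screwdriver: Loose screwdriver lying on the bench to the right of the machine, origin under its middle: leave alone.
- spare_filter: Loose white spare filter cassette, 110 x 70 x 32 mm, lying on the bench to the right of the machine, origin under its centre: leave alone.
- glue: Loose jar of glue, 44 mm across, 110 mm high, standing on the bench to the left of the machine, origin under its centre: leave alone.

How it is judged:
By the outcome, as a careful person would: the job done as asked, in the order asked, and still so for the second after the job is handed in, while the arm keeps its last pose, push and grip.
It also fails if it takes over 56 s, if anything falls off the work surface, if the arm or the gripper's body presses on something with over 40 N, if the wrist force passes 120 N, or if a joint passes its speed limit or range.

ROBOT

A 6-joint arm with a two-finger parallel gripper is mounted at the origin on the work surface. World frame = base frame: x ahead of the robot, y to its left, z up, the work surface at z = 0. Lengths are in m, angles in rad, forces in N, time in s.
With the tool pointing down it reaches from about 0.35 to 0.975 m from the base axis. Payload 4.9 kg.
Tool frame: the origin (TCP) lies at the very end of the fingers, on their centre line; the grasp point (between the pads) lies 19 mm behind it (ctrl.grip_point_offset is the distance from the TCP to the grasp point, in m); z points along the fingers, y is the line along which they close (so a half turn about z gives the same grasp; the last joint's range is limited). The gripper opens to 85 mm and grips with 20 to 120 N. Pads are 22 mm wide; open, the fingers measure 114 mm over their backs; the gripper's body (76 mm by 85 mm) begins 54 mm behind the grasp point. The pads swing forward as they close: fully open they stand 13 mm farther back than shut.
Start: joints at [0.994, 0.053, 1.613, -0, 1.476, -0.119], TCP at [0.276, 0.561, 0.231] pointing down, gripper open.
Joint ranges: [-3.01, 3.01], [-1.01, 2.22], [0.06, 2.58], [-1.02, 4.17], [0.09, 2.62], [-3.14, 3.14]. Speed limits (rad/s): [2.57, 2.57, 3.14, 3.14, 3.14, 3.14].

INTERFACE

Orientations are given as a rotation vector (axis times angle).
In Python, from bench import ctrl gives the robot as it stands. The module is installed in compiled form; this text tells all that it offers. Calls block until the motion is done:
- ctrl.goto(position, orientation): joint-space move of the TCP to a pose.
- ctrl.movel(position, ori=None, vel=0.15, contact_N=None): straight line of the TCP; ori=None keeps the orientation; vel is the mean speed in m/s. With contact_N (N) it stops when the force on the tool has changed by that much, and returns True; else False.
- ctrl.set_joints(angles): joint-space move.
- ctrl.gripper_to(opening, force=None): finger opening in m; force is the grip in N (None keeps the last); returns when the fingers have stopped.
- ctrl.sleep(seconds).
- ctrl.solve_ik(position, orientation): joint angles nearest the present ones, or None.
- ctrl.observe(): the state.
- ctrl.get_image(name): name is "side" or "top"; returns the picture (480x640x3 uint8, red, green, blue); there is no depth.
- ctrl.camera_info(name): a dict with "camera_matrix" (3x3 intrinsics, pixels), "k1" (the pictures are not rectified: a ray, as slopes to the right and down, at radius r is drawn at 1 + k1 r^2 times it, then the intrinsics apply), "R" (3x3) and "t" (3): a world point X has camera coordinates R X + t. Camera axes: x right, y down, z forward; pixel columns grow to the right and rows downward; lengths in m; the calibration is good to about 2 mm. A picture is of the moment at which its call begins. camera_info takes no time and is no camera call.
A pose or a line that the arm cannot do raises ctrl.IKError and nothing moves.
- ctrl.hand_in(): hands the job in; it is judged then, once.
Trained networks look in the newest picture that a camera, given by its name, has taken for a name from the list of things; names that differ only in an ending like _2 or _b are one class to them, and where a whole thing is asked for, a point or a joint stands for the part that bears it (a point fixed in the world has none). Each returns a list of dicts, best first, with "conf" (0 to 1); they miss things now and then, are a little off and sometimes report something else, mostly with a low value. They report only what shows in the picture. A call takes as long as a camera call.
- ctrl.cut_out(label, camera): "mask" (480x640 bool, what is visible of it) and "box" ([left, top, width, height] in pixels, round what is visible of it).
- ctrl.mark_of(label, camera): "point" ([row, column] in pixels: a listed point, or the origin of a listed thing).
The state is a dict: "time_s": time; "joint_pos": joint angles; "qd": joint speeds; "effort": joint torques, N m; "position": TCP position; "ee_rot": TCP orientation; "contact_force": force on the tool from outside, world axes, zero at the start; "moment": the same for the moment, N m; "gripper_width": finger opening in m; "grip_force": force on a finger pad.
Only numpy, scipy, OpenCV 4.12 (cv2) and the standard library are available. Lean on these libraries where they do the work, as an engineer would, in place of code of your own. Each camera call takes 0.05 s, during which the arm holds its last target. There are 200 camera calls.

## Working session

There is one attempt and no reset: what is moved stays moved. The work goes in short steps, each a Python script; the robot and the scene stay as the last script left them, time stands still between calls to the robot, and variables do not carry over. Pictures are saved under pics/ and viewed, at most 10 in all, crops included, and the job is handed in when it is done.

```bash
mkdir -p pics; cat > h.py <<'E'
import numpy as np, cv2
from bench import ctrl
def cam(n):
    c=ctrl.camera_info(n); return np.array(c["camera_matrix"]),c["k1"],np.array(c["R"]),np.array(c["t"])
def ray(n,rc):
    K,k1,R,t=cam(n)
    u=cv2.undistortPoints(np.array([[[rc[1],rc[0]]]],float),K,np.array([k1,0,0,0,0.]))[0,0]
    d=R.T@np.array([u[0],u[1],1]); return -R.T@t,d/np.linalg.norm(d)
def tri(a,b):
    (o1,d1),(o2,d2)=ray(*a),ray(*b)
    s=np.linalg.lstsq(np.c_[d1,-d2],o2-o1,rcond=None)[0]
    p,q=o1+s[0]*d1,o2+s[1]*d2; return (p+q)/2,np.linalg.norm(p-q)
def atz(n,rc,z):
    o,d=ray(n,rc); return o+d*(z-o[2])/d[2]
def proj(n,X):
    K,k1,R,t=cam(n); p=cv2.projectPoints(np.array([X],float),cv2.Rodrigues(R)[0],t,K,np.array([k1,0,0,0,0.]))[0][0,0]; return p[::-1]
E
python3 - <<'E'
from h import *
np.set_printoptions(precision=3,suppress=True)
for n in("side","top"):
    cv2.imwrite(f"pics/{n}0.png",ctrl.get_image(n)[:,:,::-1])
    K,k1,R,t=cam(n); print(n,-R.T@t,R[2],K[0,0])
P={}
for l in["vacuum","socket","collar_mid","collar","door_hinge","door_push","screwdriver","spare_filter","glue"]:
    for n in("side","top"):
        r=ctrl.mark_of(l,n)[:2]; print(l,n,[(np.round(x["point"],1),round(x["conf"],2)) for x in r])
        if r:P[l,n]=r[0]["point"]
    if (l,"side") in P and (l,"top") in P: print("   ",*tri(("side",P[l,"side"]),("top",P[l,"top"])))
print(ctrl.observe())
E
```

```text
side [ 0.369 -1.103  0.778] [ 0.146  0.862 -0.485] 493.1283816843448
top [0.455 0.028 1.172] [ 0.101  0.001 -0.995] 453.90779266554676
vacuum side [(array([283.9, 318.2]), 0.7), (array([412.5, 302.8]), 0.41)]
vacuum top [(array([285.9, 378.3]), 0.65)]
    [ 0.496 -0.128  0.116] 0.07925648404991477
socket side []
socket top [(array([246. , 292.5]), 0.63)]
collar_mid side [(array([286.2, 285.2]), 0.61), (array([212.7, 308.4]), 0.6)]
collar_mid top [(array([245.1, 289.8]), 0.75)]
    [ 0.52   0.094 -0.032] 0.08628634152633724
collar side [(array([218.2, 307.3]), 0.89)]
collar top [(array([245.9, 290.8]), 0.86)]
    [0.542 0.079 0.188] 0.0018974854423749433
door_hinge side [(array([282.8, 325.5]), 0.88)]
door_hinge top [(array([242.8, 363.6]), 0.66)]
    [ 0.561 -0.09   0.088] 0.0017915926434907766
door_push side [(array([288.1, 284.3]), 0.56), (array([222.6, 292.7]), 0.52)]
door_push top [(array([282.8, 378.5]), 0.85)]
    [ 0.46  -0.123  0.107] 0.009798390043609986
screwdriver side [(array([410.1, 302.5]), 0.85)]
screwdriver top [(array([283.3, 484. ]), 0.95)]
    [ 0.461 -0.41  -0.001] 0.013223466334774416
spare_filter side [(array([393.8, 403.2]), 0.83)]
spare_filter top [(array([207.5, 479.7]), 0.72)]
    [ 0.667 -0.405 -0.001] 0.0046900337750892486
glue side [(array([227.2, 291.1]), 0.75), (array([218.1, 308.7]), 0.38)]
glue top [(array([255.1, 155. ]), 0.79)]
    [ 0.535  0.449 -0.027] 0.007603645008185642
{'time_s': 1.0, 'joint_pos': array([ 0.994,  0.053,  1.613,  0.   ,  1.476, -0.119]), 'qd': array([-0.   , -0.   ,  0.   ,  0.002, -0.   ,  0.   ]), 'effort': array([ -0.001, -39.37 , -37.048,  -0.   ,   0.   ,  -0.   ]), 'position': array([0.276, 0.561, 0.231]), 'ee_rot': array([-0.713, -3.06 ,  0.   ]), 'contact_force': array([-0.667, -0.768, -0.022]), 'moment': array([0.015, 0.041, 0.042]), 'grip_force': 0.0, 'gripper_width': 0.08531297633243848}
```

View pics/side0.png

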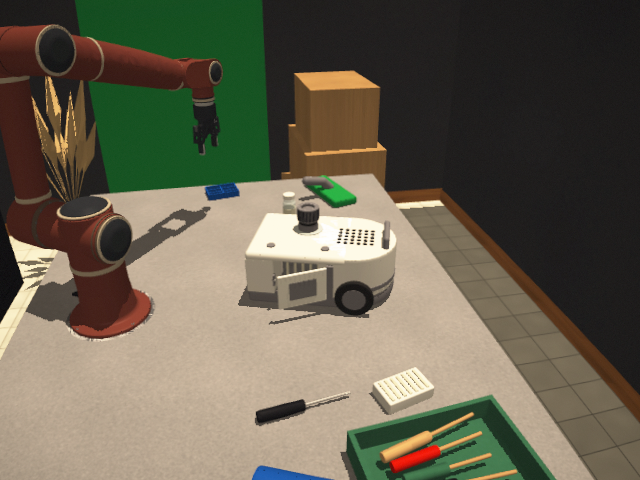

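View pics/top0.png

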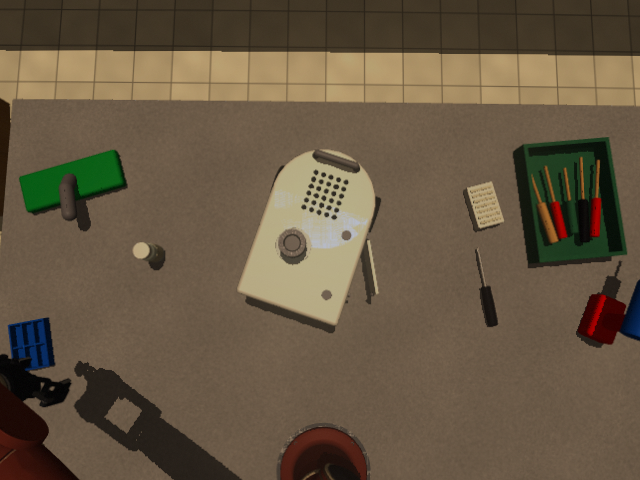

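```bash
python3 - <<'E'
from h import *
np.set_printoptions(precision=4,suppress=True)
print(tri(("side",[212.7,308.4]),("top",[245.1,289.8])))
m=ctrl.cut_out("vacuum","top")[0]["mask"]
g=cv2.cvtColor(ctrl.get_image("top"),cv2.COLOR_RGB2HSV)
print(m.sum())
ys,xs=np.where(m); print(xs.min(),xs.max(),ys.min(),ys.max())
cv2.imwrite("pics/m.png",m.astype(np.uint8)*255)
for y in range(150,400,12):
    r=np.where(m[y])[0]
    if len(r):
        L=atz("top",[y,r[0]],.16);print(y,r[0],r[-1],L, atz("top",[y,r[-1]],.16))
E
```

```text
(array([0.5443, 0.08  , 0.2035]), np.float64(0.004988054308483451))
16651
236 380 149 325
150 309 333 [0.7647 0.0425 0.16  ] [ 0.7653 -0.0124  0.16  ]
162 288 359 [0.736  0.0901 0.16  ] [ 0.7379 -0.0719  0.16  ]
174 276 367 [0.7078 0.1169 0.16  ] [ 0.7102 -0.0902  0.16  ]
186 271 372 [0.6798 0.1276 0.16  ] [ 0.6825 -0.1015  0.16  ]
198 268 380 [0.6521 0.1338 0.16  ] [ 0.6551 -0.1196  0.16  ]
210 264 379 [0.6245 0.1422 0.16  ] [ 0.6276 -0.1172  0.16  ]
222 259 374 [0.5971 0.1529 0.16  ] [ 0.6001 -0.1059  0.16  ]
234 256 370 [0.5698 0.1589 0.16  ] [ 0.5729 -0.0969  0.16  ]
246 251 370 [0.5427 0.1695 0.16  ] [ 0.5458 -0.0969  0.16  ]
258 247 372 [0.5157 0.1777 0.16  ] [ 0.519  -0.1013  0.16  ]
270 243 375 [0.4888 0.1859 0.16  ] [ 0.4923 -0.108   0.16  ]
282 238 376 [0.4621 0.1963 0.16  ] [ 0.4657 -0.1101  0.16  ]
294 242 374 [0.4357 0.1867 0.16  ] [ 0.4392 -0.1057  0.16  ]
306 279 343 [0.4104 0.1042 0.16  ] [ 0.4121 -0.0371  0.16  ]
318 311 339 [0.3851 0.0332 0.16  ] [ 0.3858 -0.0285  0.16  ]
```

The top view shows the machine turned about -17° with the collar at (row 244, col 292). The door stands open from hinge (240, 367) to free edge (294, 377), and the screwdriver and filter are well clear on the right. Next I push the door.

```bash
cat >> h.py <<'E'
from scipy.spatial.transform import Rotation as Ro
def down(psi):
    c,s=np.cos(psi),np.sin(psi); return Ro.from_matrix(np.array([[-s,c,0],[c,s,0],[0,0,-1.]])).as_rotvec()
yaw=np.radians(-17.5); H=np.array([.561,-.090])
def M(v): c,s=np.cos(yaw),np.sin(yaw); return np.array([c*v[0]-s*v[1],s*v[0]+c*v[1]])
def door(th,off,z): # finger centre 'off' outside hinge plane, 110 mm out
    c,s=np.cos(th),np.sin(th); p=H+M(np.array([-.110*c+off*s,-.110*s-off*c])); return np.r_[p,z]
def st(): o=ctrl.observe(); print(round(o["time_s"],2),o["position"].round(4),"F",o["contact_force"].round(1),"w",round(o["gripper_width"],4),"g",round(o["grip_force"],1)); return o
E
python3 - <<'E'
from h import *
fe=atz("top",[294,377],.137)[:2]-H; a=np.arctan2(fe[1],fe[0]); th=(a-(yaw+np.pi))%(2*np.pi); print("th",th,np.linalg.norm(fe))
if th>np.pi: th-=2*np.pi
for p in(yaw,yaw+np.pi,yaw+np.pi/2,yaw-np.pi/2):
    print(np.degrees(p),ctrl.solve_ik(door(th,.08,.25),down(p)))
p=ctrl.observe()["position"]
ctrl.movel([p[0],p[1],.38],vel=.3)
ctrl.gripper_to(0)
ctrl.goto(door(th,.08,.30),down(yaw)); st()
ctrl.movel(door(th,.08,.10),vel=.2); st()
cc=ctrl.movel(door(th,.0,.10),vel=.06,contact_N=3); print(cc); o=st()
d=(o["position"][:2]-door(th,0,0)[:2]); print("off",np.linalg.norm(d),proj("top",o["position"]))
cv2.imwrite("pics/side1.png",ctrl.get_image("side")[150:350,180:440,::-1].repeat(2,0).repeat(2,1))
E
```

```text
th 0.5112672785567529 0.12471216227157729
-17.5 [-5.32756773e-01 -2.45615041e-01  1.85986363e+00 -4.44089210e-16
  1.52734406e+00 -2.27324154e-01]
162.5 [-5.32756773e-01 -2.45615041e-01  1.85986363e+00 -4.44089210e-16
  1.52734406e+00  2.91426850e+00]
72.5 [-0.53275677 -0.24561504  1.85986363  0.          1.52734406 -1.79812048]
-107.5 [-5.32756773e-01 -2.45615041e-01  1.85986363e+00 -4.44089210e-16
  1.52734406e+00  1.34347217e+00]
5.26 [ 0.47   -0.1903  0.3001] F [-0.  -0.5  0.6] w 0.0001 g 0.0
6.41 [ 0.4706 -0.1912  0.1014] F [-1.2 -0.5  0.6] w -0.0 g 0.0
False
7.89 [ 0.4534 -0.1127  0.1   ] F [-0.4 -1.1 -0.4] w -0.0003 g 0.0
off 0.00020652047759145818 [287.53319867 373.61485074]
```

View pics/side1.png

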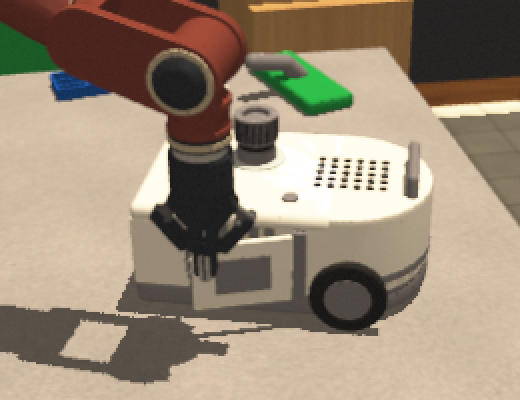

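The fingers (crop 205, 265) are on the door's outer face near its free edge. The door moves with less than 3 N, so I carry on along the arc to shut.

```bash
python3 - <<'E'
from h import *
for th in(.45,.35,.25,.15,.05,-.05,-.15,-.25):
    c=ctrl.movel(door(th,.015,.10),vel=.07,contact_N=14); print(th,c); o=st()
    if c: break
ctrl.sleep(.2); st()
q=np.degrees(yaw)
p=o["position"]; back=p+np.r_[M([0,-.10]),0]
ctrl.movel(back,vel=.2); ctrl.movel(back+[0,0,.22],vel=.3); st()
for n in("side","top"):
  im=ctrl.get_image(n)[:,:,::-1]; cv2.imwrite(f"pics/{n}2.png",im)
im=cv2.hconcat([cv2.resize(cv2.imread("pics/side2.png")[190:330,220:420],(400,280)),cv2.resize(cv2.imread("pics/top2.png")[190:330,220:420],(400,280))]); cv2.imwrite("pics/c2.png",im)
for l in("collar","collar_mid"):
    a=ctrl.mark_of(l,"side");b=ctrl.mark_of(l,"top")
    print(l,[(x["point"],x["conf"]) for x in a+b])
    for x in a:
        for y in b: print(tri(("side",x["point"]),("top",y["point"])))
E
```

```text
0.45 False
8.21 [ 0.4544 -0.1213  0.1001] F [ 0.8 -0.6 -0.2] w -0.0005 g 0.0
0.35 False
8.52 [ 0.4516 -0.1093  0.0999] F [-0.8 -0.4 -0.2] w -0.0001 g 0.0
0.25 False
8.82 [ 0.4502 -0.0983  0.0999] F [-0.1  0.5 -0.2] w -0.0004 g 0.0
0.15 False
9.13 [ 0.4499 -0.0873  0.0999] F [ 0.2  0.  -0.6] w -0.0001 g 0.0
0.05 False
9.44 [ 0.4507 -0.0765  0.1   ] F [-0.4 -0.2 -0.1] w 0.0001 g 0.0
-0.05 True
9.65 [ 0.4513 -0.0737  0.1001] F [-1.5 -8.2  1.6] w -0.0001 g 4.0
9.85 [ 0.4513 -0.0737  0.1001] F [-1.  -6.1  1.9] w 0.0001 g 3.1
11.39 [ 0.4208 -0.1682  0.3179] F [ 0.1  1.3 -0.5] w -0.0002 g 0.0
collar [([215.8, 306.8], 0.85), ([246.9, 292.2], 0.72)]
(array([0.54009528, 0.07525982, 0.19700481]), np.float64(0.0030488033964501753))
collar_mid [([208.4, 306.6], 0.75), ([242.5, 291.8], 0.94)]
(array([0.54375245, 0.07556519, 0.21892651]), np.float64(0.004491500886963143))
```

View pics/c2.png

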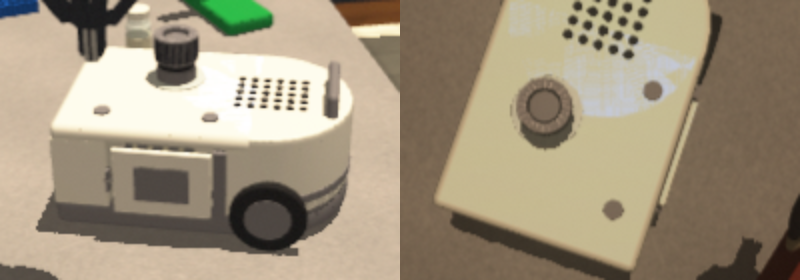

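The crop shows the door flush in the side view (crop 110–210, 150–215). In the top view its edge looks nearly parallel to the machine's side. I check that by numbers.

```bash
python3 - <<'E'
from h import *
im=cv2.imread("pics/top2.png")
cv2.imwrite("pics/c3.png",cv2.resize(im[200:335,320:400],None,fx=4.4,fy=4.4,interpolation=cv2.INTER_CUBIC))
f=lambda a,b,z:(lambda v:(np.degrees(np.arctan2(v[1],v[0])),))((atz("top",a,z)-atz("top",b,z)))
print("door",f([240,369],[292.5,351.5],.137),"side",f([210,375],[324,336],.16),"left",f([190,280-1],[290,240],.16), "pushed door line by finger")
print(atz("top",[240,369],.137),atz("top",[292.5,351.5],.137))
E
```

```text
door (np.float64(-18.30154648118021),) side (np.float64(-18.69870319363908),) left (np.float64(-19.931546314506548),) pushed door line by finger
[ 0.56166333 -0.09740745  0.137     ] [ 0.44163332 -0.05770773  0.137     ]
```

View pics/c3.png

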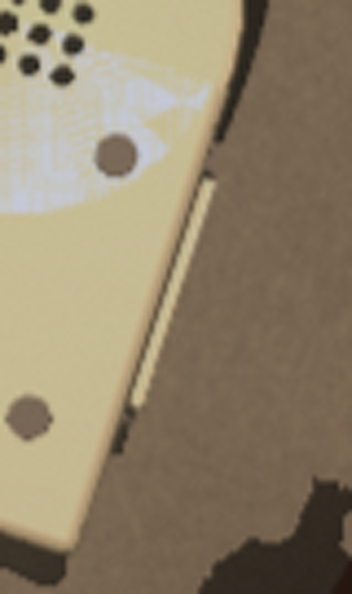

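The door edge (crop 210,180 to 138,405) is parallel to the side to within 0.5°, so the door is shut. Next is the collar.

```bash
python3 - <<'E'
from h import *
np.set_printoptions(precision=4,suppress=True)
print(ctrl.grip_point_offset)
c1=atz("top",[242,292.5],.226); m=ctrl.cut_out("collar","top"); 
ys,xs=np.where(m[0]["mask"]); c2=atz("top",[(ys.min()+ys.max())/2,(xs.min()+xs.max())/2],.212); print(c1,c2,m[0]["conf"],m[0]["box"])
C=np.r_[(c1+c2)[:2]/2]
if np.linalg.norm((c1-c2)[:2])>.008: C=np.array([.543,.077])
print(C); p0=np.radians(40)
ctrl.gripper_to(.085)
p=ctrl.observe()["position"]; ctrl.goto(np.r_[C,.33],down(p0)); st()
ctrl.movel(np.r_[C,.225],vel=.2)
print(ctrl.movel(np.r_[C,.185],vel=.08,contact_N=5)); st()
ctrl.gripper_to(.0,force=25); st(); ctrl.sleep(.2); o=st(); print(o["moment"],o["joint_pos"])
cv2.imwrite("pics/c4.png",cv2.resize(ctrl.get_image("side")[150:260,240:400,::-1],None,fx=4,fy=4))
E
```

```text
0.0187
[0.5464 0.0735 0.226 ] [0.5467 0.0753 0.212 ] 0.65 [277.7, 229.5, 30.5, 26.7]
[0.5465 0.0744]
13.59 [0.5464 0.0736 0.33  ] F [-0.2  0.1  0.2] w 0.0853 g 0.0
False
14.92 [0.5464 0.0744 0.1847] F [0.2 0.1 0.5] w 0.0848 g 0.0
15.28 [0.547  0.0745 0.1859] F [-1.  -0.2  2.2] w 0.0576 g 26.8
15.48 [0.547  0.0745 0.1859] F [1.1 0.6 4.7] w 0.0575 g 27.0
[ 0.0735  0.0171 -0.0068] [ 0.0004 -0.0901  1.8305  0.0002  1.3996 -0.6978]
```

View pics/c4.png

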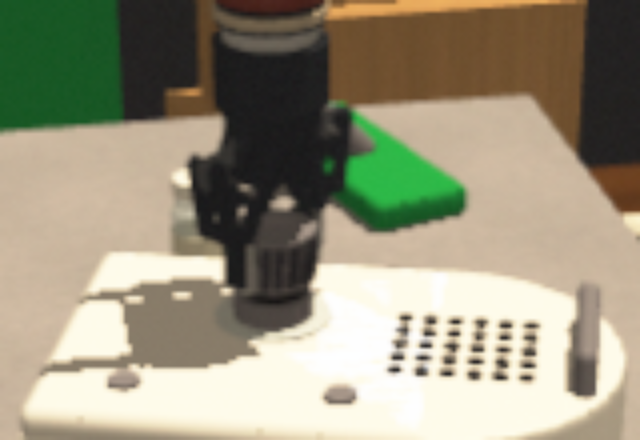

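The pads hold the collar squarely (crop 280, 255) and side forces are small. I turn it clockwise in steps with light presses.

```bash
python3 - <<'E'
from h import *
o=st(); C=o["position"][:2]; z0=.1865
for a in range(20,90,6):
    p=np.radians(40-a)
    ctrl.goto(np.r_[C,z0],down(p)); 
    r=ctrl.movel(np.r_[C,z0-.004],vel=.03,contact_N=6); o=ctrl.observe()
    print(a,r,round(o["time_s"],2),o["position"].round(4),o["contact_force"].round(1),o["moment"].round(2),round(o["gripper_width"],4),round(o["joint_pos"][5],3))
    if not r or o["position"][2]<z0-.003 or abs(o["moment"][2])>1.: break
E
```

```text
15.53 [0.5471 0.0745 0.1859] F [0.3 1.3 5.4] w 0.0576 g 27.0
20 True 16.17 [0.5468 0.0744 0.1859] [-0.9  0.1  4.5] [ 0.    0.23 -0.1 ] 0.058 -0.351
26 True 16.62 [0.5468 0.0745 0.1859] [-2.6  0.6  4.7] [-0.01  0.26  0.02] 0.0574 -0.247
32 True 17.08 [0.5468 0.0745 0.1859] [-1.7  0.2  5.7] [-0.02  0.27  0.01] 0.058 -0.142
38 True 17.54 [0.5469 0.0745 0.1859] [-0.4  0.5  5.4] [ 0.04  0.31 -0.05] 0.058 -0.038
44 True 18.0 [0.5469 0.0745 0.1858] [-1.5 -0.5  4.6] [ 0.01  0.25 -0.05] 0.0577 0.067
50 True 18.46 [0.5468 0.0744 0.1859] [-2.   0.2  5.2] [0.04 0.22 0.01] 0.0579 0.172
56 True 18.92 [0.5466 0.0744 0.1858] [-1.7 -0.6  4.5] [-0.04  0.19 -0.02] 0.058 0.277
62 True 19.38 [0.5465 0.0743 0.1858] [-1.6 -0.5  5.2] [-0.07  0.23 -0.01] 0.0575 0.382
68 True 19.83 [0.5463 0.0744 0.1854] [-2.1 -0.3  4. ] [-0.06  0.23  0.01] 0.0578 0.486
74 False 20.37 [0.5462 0.0746 0.1818] [-6.  -1.1  1.9] [-0.21  0.77  0.01] 0.0577 0.591
```

It keyed at about 74°. Now I push it home.

```bash
python3 - <<'E'
from h import *
ctrl.gripper_to(0,force=60); o=st(); C=o["position"][:2]
for z in(.1795,.177,.175,.173,.171):
    r=ctrl.movel(np.r_[C,z],vel=.03,contact_N=12); o=st()
    print(z,r,o["moment"].round(2))
    if r or o["contact_force"][2]>18: break
ctrl.sleep(.3); st()
cv2.imwrite("pics/c5.png",cv2.resize(ctrl.get_image("side")[150:260,240:400,::-1],None,fx=4,fy=4))
E
```

```text
20.58 [0.5462 0.0746 0.1817] F [-4.7 -1.2 -0.1] w 0.0572 g 63.7
20.83 [0.5462 0.0746 0.1795] F [-3.5 -1.8  1.2] w 0.057 g 63.9
0.1795 False [-0.14  0.56  0.04]
21.08 [0.5462 0.0747 0.1775] F [-4.7 -1.3  4.6] w 0.0571 g 64.1
0.177 False [-0.12  0.73  0.05]
21.33 [0.5462 0.0746 0.1757] F [-5.1 -0.7  5.2] w 0.0572 g 64.3
0.175 False [-0.15  0.88  0.06]
21.58 [0.5462 0.0746 0.1742] F [-6.5 -1.6  7.2] w 0.0574 g 64.4
0.173 False [-0.12  1.05  0.08]
21.83 [0.5463 0.0746 0.1741] F [-11.2  -1.8  14.8] w 0.0569 g 65.2
0.171 False [-0.15  1.88  0.08]
22.13 [0.5463 0.0746 0.1741] F [-11.2  -1.8  15.5] w 0.057 g 65.2
```

View pics/c5.png

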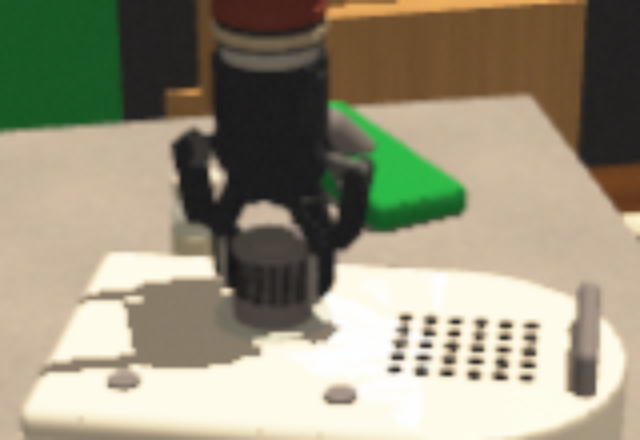

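The collar sits down on its neck (crop 270, 290). It travelled 11.8 mm to a hard stop, with 15 N held.

```bash
python3 - <<'E'
from h import *
st(); print(ctrl.hand_in())
E
```

```text
22.18 [0.5463 0.0746 0.1741] F [-11.   -1.3  15.2] w 0.0572 g 65.2
the job is handed in; nothing more can be done
None
```

I pushed the dust door shut, turned the collar until it keyed at about 74° clockwise, pushed it home against its seat, and handed the job in at 22 s with the gripper still holding it down; hand-in returned no verdict.

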